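# Clamp the countersink in the inclined inspection chuck

### The job

Take the countersink (the bit with the pointed cone head) out of the wooden rack and stand it, shank first and fully home, in the open inclined chuck so that its edges can be inspected. Then turn the chuck's sleeve clockwise, as seen looking down into its mouth, until it comes to its stop and the three jaws clamp the bit straight, and let go. Leave the other bits in the rack and do not disturb the other things on the bench.

Things in the scene. Friction and masses are not known exactly. Their poses are not given: they have to be found in the camera images.
- countersink: The bit to clamp: bare steel, 69 mm long. Straight round shank 12 mm in diameter from 0 to 48 mm, head a 20 mm diameter band from 48 to 60 mm, then a cone to a blunt point at 69 mm. Origin at the centre of the shank's foot, z along the bit towards the point. 70 g. It starts standing head up in one of the four rack sockets.
- flat_cutter: Another bit, to be left in the rack: same steel and shank, head a plain 20 mm cylinder from 48 mm to a flat top at 69 mm. Origin at the foot, z along the bit.
- ball_cutter: Another bit, to be left in the rack: same steel and shank, head a 22 mm ball centred 58 mm above the foot. Origin at the foot, z along the bit.
- rack: Wooden block, fixed, 50 (x) by 200 (y) by 34 (z) mm, origin at the centre of its underside. Four round sockets, 15 mm wide and 28 mm deep, in a row along its y at -75, -25, 25 and 75 mm; one is empty. The feet of the bits stand 6 mm above the table.
- chuck: Grey fixed stand of the chuck: base plate 130 by 110 by 14 mm, reaching from x -55 to +75 mm, with a block behind carrying the chuck. Origin on the table; the chuck's mouth leans 30 degrees from vertical towards the stand's own -x.
- chuck_floor (a point): Centre of the flat floor inside the chuck, on its axis, where a bit's foot rests; 95 mm above the table. Its z points out of the mouth along the chuck's axis (30 degrees from vertical). All chuck heights below are along this axis from here. The mouth (top of the jaws) is at 34 mm; the chuck's aluminium body, 48 mm wide (with a flange 56 mm wide from -22 to -14 mm), reaches from 0 down to -55 mm.
- sleeve_centre (a point): Point on the chuck's axis at the middle of the sleeve's height, 18 mm above the chuck floor. The sleeve is a ribbed steel ring, about 53 mm outside and 42 mm inside diameter, from 4 to 32 mm; it can be gripped across its diameter from the mouth's side, at any angle. Its z is the chuck's axis, out of the mouth.
- sleeve (a joint): Turn of the sleeve in rad, growing clockwise as seen looking down into the mouth: 0 is fully open (gap between the jaws' faces takes a 17 mm bar), stop at 1.5. Each jaw moves in 2.8 mm per rad, through a spring coupling; they meet a 12 mm shank at about 0.9 and then press harder up to the stop. The sleeve is stiff (about 0.15 N m) and stays where it is left.
- jaw0: One of three steel jaws in the chuck, 12 mm wide, from 2 to 34 mm above the chuck floor, with a smooth flat face towards the axis. Origin at the chuck floor (it shifts inwards by the jaw's travel); this one is on the chuck's +x side.
- jaw1: Second jaw, 120 degrees anticlockwise from the first seen from the mouth.
- jaw2: Third jaw, 240 degrees anticlockwise from the first.
- jar: Bystander: small glass jar, 36 mm wide, 45 mm high.
- eyepiece: Bystander: black microscope eyepiece, 40 mm wide, 46 mm high, standing.
- gauge_block: Bystander: steel block 35 by 60 by 20 mm.
- brush: Bystander: brush lying flat.
- screwdriver: Bystander: screwdriver lying flat.
- cleaner: Bystander: white bottle, 48 mm wide, 120 mm high.
- tweezers: Bystander: steel tweezers lying flat, 126 mm long.
Things that resemble listed ones, but are neither listed nor needed, are in the scene too. Of the things that look like the chuck, the largest one is meant.

How it is judged:
By the outcome, as a careful person would: the job done as asked, in the order asked, and still so for the second after the job is handed in, with the robot touching nothing.
It also fails if it takes over 45 s, if anything falls off the work surface, if the arm or the gripper's body presses on something with over 40 N, if the wrist force passes 120 N, or if a joint passes its speed limit or range.

### The arm

A 6-joint arm with a two-finger parallel gripper is mounted at the origin on the work surface. World frame = base frame: x ahead of the robot, y to its left, z up, the work surface at z = 0. Lengths are in mm, angles in rad, forces in N, time in s.
With the tool pointing down it reaches from about 350 to 850 mm from the base axis. Payload 8.1 kg.
Tool frame: the origin (TCP) lies at the very end of the fingers, on their centre line; the grasp point (between the pads) lies 19 mm behind it; x points along the fingers, z is the direction in which the jaws open and shut, and the axes are right-handed (so a half turn about x gives the same grasp; the last joint's range is limited). The gripper opens to 85 mm and grips with 20 to 120 N. Pads are 22 mm wide; open, the fingers measure 114 mm over their backs; the gripper's body (76 mm by 85 mm) begins 54 mm behind the grasp point. The pads swing forward as they close: fully open they stand 13 mm farther back than shut.
Start: joints at [-0.085, 0.13, 1.488, -0, 1.523, -0.085], TCP at [600.004, 0.022, 194.792] pointing down, gripper open.
Joint ranges: [-2.96, 2.96], [-0.89, 2.26], [0.02, 2.5], [-1.34, 4.48], [0, 2.73], [-2.66, 2.66]. Speed limits (rad/s): [2.39, 2.39, 2.79, 3.14, 3.14, 3.14].

### API

Orientations are given as a unit quaternion [w, x, y, z].
In Python, from plant import arm, vision gives the robot as it stands. The module is installed in compiled form; this text tells all that it offers.
- The arm moves only by the shell command python3 -m crank 'ROWS' [FORCE]. ROWS is JSON, one flat list of numbers, 7 for each row, row after row: the turn, a rotation vector about the tool's x, y, z in rad, then the shift along the tool's x, y, z in mm, then the closure in counts, from 0 (fully open) to 255 (shut). In form: [rx, ry, rz, dx, dy, dz, fingers, rx, ry, rz, dx, dy, dz, fingers, ...]. A call has exactly 10 rows; each row is the pose to reach, as a shift and turn from the pose commanded when the call began, along the tool's axes at that moment; what a row does not reach only later rows make up. A row lasts 1/8 s, in which the tool goes at most 62.5 mm and 10.7 degrees, less where a joint would pass 70% of its speed; a pose out of reach is approached as far as the arm can. A call with a gripper value outside its range is refused whole. The fingers move at their own pace and stop on an object; FORCE is the grip in N (left out, the last holds). Time passes only in rows, so rows that repeat a pose let the fingers close, or fill a call up. It gives the time, the measured TCP pose, the force and the opening at its end, in the units of the state.
- arm.read_state(): the state, without advancing time (a new reading comes with each control period).
- vision.grab_frame(name): name is "scene" or "side" or "wrist"; returns a dict with "color" (400x640x3 uint8, blue, green, red), "z_map" (400x640 float32, mm along the optical axis (not along the pixel's ray), 0 where there is no reading), "camera_matrix" (3x3 intrinsics, pixels), "k1" (the pictures are not rectified: a ray, as slopes to the right and down, at radius r is drawn at 1 + k1 r^2 times it, then the intrinsics apply), "R" (3x3) and "t" (3): a world point X has camera coordinates R X + t. Camera axes: x right, y down, z forward; pixel columns grow to the right and rows downward; lengths in mm; the calibration is good to about 2 mm. A picture is of the moment at which its call begins.
- arm.job_done(): hands the job in, once; it reports no verdict.
The state is a dict: "t": time; "joint_positions": joint angles; "qd": joint speeds; "tau": joint torques, N m; "tool_pos": TCP position; "tool_rot": TCP orientation; "wrist_force": force on the tool from outside, world axes, zero at the start; "torque": the same for the moment, N m; "opening": finger opening in mm.
Only numpy, scipy, OpenCV 4.12 (cv2) and the standard library are available. Lean on these libraries where they do the work, as an engineer would, in place of code of your own. Each camera call takes 0.05 s, during which the arm holds its last target. There are 200 camera calls.

## Working session

There is one attempt and no reset: what is moved stays moved. The work goes in short steps, Python scripts to look and compute and a shell command to move; the robot and the scene stay as the last step left them, time stands still between calls to the robot, and variables do not carry over. Pictures are saved under pics/ and viewed, about 8 in all and at most 12, crops included, and the job is handed in when it is done.

```bash
mkdir -p pics; cat > h.py <<'E'
import numpy as np, cv2
from scipy.spatial.transform import Rotation as Ro
from plant import arm, vision
def cloud(f):
    K=np.array(f["camera_matrix"]);z=np.array(f["z_map"]);h,w=z.shape
    u,v=np.meshgrid(np.arange(w),np.arange(h))
    D=np.array([f["k1"],0,0,0],float)
    n=cv2.undistortPoints(np.stack([u,v],-1).reshape(-1,1,2).astype(float),K,D).reshape(h,w,2)
    c=np.dstack([n*z[...,None],z])
    X=(c-np.array(f["t"]))@np.array(f["R"])
    X[z==0]=np.nan
    return X
def grab(name,fn=None):
    f=vision.grab_frame(name)
    if fn: cv2.imwrite("pics/"+fn,f["color"])
    X=cloud(f); np.savez("last_"+name+".npz",X=X,c=f["color"]); return f,X
def pose():
    s=arm.read_state(); q=s["tool_rot"]; R=Ro.from_quat([q[1],q[2],q[3],q[0]]).as_matrix()
    return np.array(s["tool_pos"]),R,s
E
python3 - <<'E'
from h import *
a=[grab(n,n+"0.png") for n in("scene","side")]
print([ (-np.array(f["R"]).T@np.array(f["t"])).round() for f,_ in a])
p,R,s=pose();print(p,R.round(3),s)
E
```

```text
[array([1393., -525.,  892.]), array([ 68., 572., 596.])]
[5.99433386e+02 6.97881746e-02 1.93838240e+02] [[-0.002  0.     1.   ]
 [ 0.     1.    -0.   ]
 [-1.     0.    -0.002]] {'t': 0.1, 'joint_positions': array([-8.54123420e-02,  1.31102988e-01,  1.48917183e+00,  1.57519449e-05,
        1.52302597e+00, -8.53908444e-02]), 'qd': array([ 4.62070505e-06, -2.07327655e-03, -3.73202834e-03,  1.02801543e-04,
       -3.35899276e-04, -4.60566785e-04]), 'tau': array([ 1.52257860e-03, -5.70947063e+01, -5.01941299e+01, -1.80579236e-04,
        8.16394575e-03,  5.26326357e-05]), 'tool_pos': array([5.99433386e+02, 6.97881746e-02, 1.93838240e+02]), 'tool_rot': array([7.06505282e-01, 6.49263230e-05, 7.07707765e-01, 4.91838399e-05]), 'wrist_force': array([-0.48064093, -1.04004512,  0.71260128]), 'torque': array([ 0.00164076,  0.0289193 , -0.03249252]), 'opening': 85.3069623996607}
```

View pics/scene0.png

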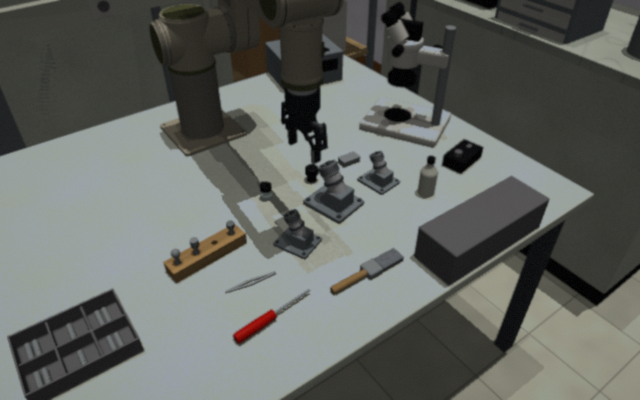

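View pics/side0.png

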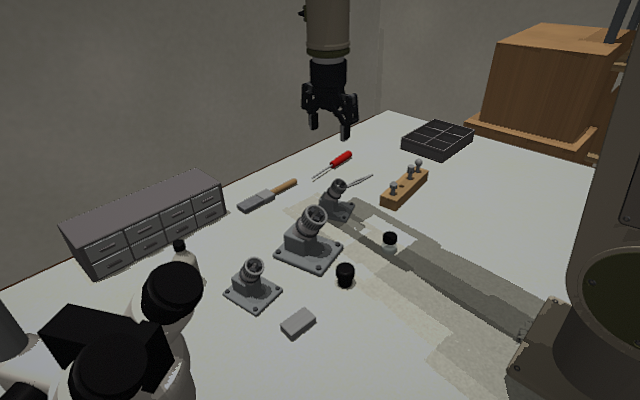

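Scene view: the rack is at (205,252) with bits at (176,256), (194,245), (230,228). The largest chuck is at (333,190), with smaller look-alikes at (297,232) and (378,172). In the side view the large chuck is at (308,240) and the rack at (404,188), with bits at (393,188), (410,172), (419,165). Next I measure the positions.

```bash
python3 - <<'E'
from h import *
S=np.load("last_scene.npz");D=np.load("last_side.npz")
X=S["X"];Y=D["X"]
a=cv2.resize(S["c"][215:285,155:255],(700,490),interpolation=cv2.INTER_CUBIC)[:, :400+300]
b=cv2.resize(D["c"][150:215,370:440],None,fx=7,fy=7,interpolation=cv2.INTER_CUBIC)
cv2.imwrite("pics/rack.png",cv2.resize(np.hstack([a[:455],b[:455]]),None,fx=.66,fy=.66))
# all cloud
P=np.vstack([X.reshape(-1,3),Y.reshape(-1,3)])
# rack: fit region
for n,Z,box in(("sc",X,(215,285,155,255)),("sd",Y,(150,215,370,440))):
    Q=Z[box[0]:box[1],box[2]:box[3]].reshape(-1,3)
    t=Q[(Q[:,2]>29)&(Q[:,2]<39)]
    print(n,"rack top",len(t),t.mean(0).round(1),cv2.minAreaRect(t[:,:2].astype(np.float32)))
    h=Q[(Q[:,2]>50)&(Q[:,2]<90)]
    import scipy.cluster.hierarchy as H
    l=H.fcluster(H.linkage(h[:,:2]),8,'distance')
    for i in set(l):
        g=h[l==i]; 
        if len(g)>5: print(len(g),g.mean(0).round(1),g.min(0).round(1),g.max(0).round(1))
for n,Z,box in(("sc",X,(150,222,300,368)),("sd",Y,(195,280,268,348))):
    Q=Z[box[0]:box[1],box[2]:box[3]].reshape(-1,3)
    t=Q[(Q[:,2]>9)&(Q[:,2]<18)]
    print(n,"plate",len(t),t.mean(0).round(1),cv2.minAreaRect(t[:,:2].astype(np.float32)))
    t=Q[(Q[:,2]>85)&(Q[:,2]<160)]
    print("upper",len(t),t.mean(0).round(1),t.min(0).round(1),t.max(0).round(1))
E
```

```text
sc rack top 1188 [ 537.2 -250.4   34.1] ((532.1138916015625, -245.2886962890625), (56.52934265136719, 202.43397521972656), 6.165690898895264)
70 [ 528.9 -173.9   65.4] [ 517.3 -181.7   50.6] [ 537.7 -162.1   75. ]
84 [ 545.4 -323.3   67.9] [ 535.1 -333.4   50.6] [ 553.6 -311.9   77. ]
96 [ 539.3 -273.3   69.2] [ 524.9 -281.9   52.4] [ 546.7 -262.4   79.5]
sd rack top 624 [ 530.1 -239.8   33.3] ((542.66552734375, -307.5494384765625), (56.345054626464844, 332.782958984375), 7.799061298370361)
57 [ 524.8 -164.    63.2] [ 517. -174.   50.] [ 536.5 -157.7   74.5]
52 [ 539.  -313.9   64.8] [ 529.4 -325.3   50.1] [ 551.3 -308.1   74.4]
67 [ 533.9 -265.1   66.8] [ 525.3 -278.3   53.8] [ 547.6 -257.3   75.7]
sc plate 836 [546.2 129.9  13.9] ((508.7242431640625, 191.499267578125), (191.45010375976562, 270.5901184082031), 12.570418357849121)
upper 459 [550.9 112.4 110.7] [507.5  88.9  85. ] [578.6 147.3 136.3]
sd plate 1478 [546.6 105.3  13.1] ((621.8692626953125, 89.04581451416016), (224.83248901367188, 285.0948181152344), 35.138832092285156)
upper 638 [534.6 128.3 111.3] [507.   94.9  85.1] [575.3 153.  136.4]
```

View pics/rack.png

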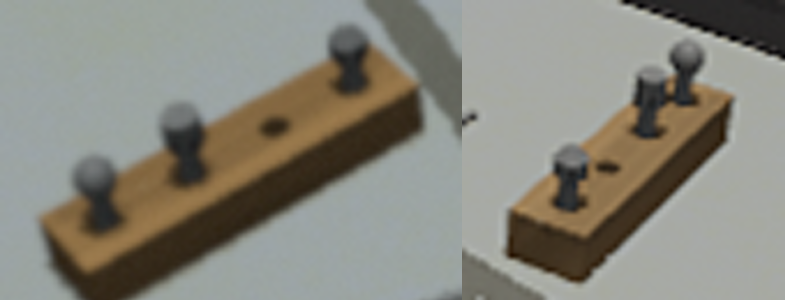

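Countersink: the bit at world (526,-169), next to the empty socket. The ball cutter is at y≈-320 and the flat-top cutter at y≈-270. Next I fit the chuck and take a wrist frame.

```bash
cat > chk.py <<'E'
from h import *
from scipy.optimize import least_squares
def fit(P,x0):
    # P upper points; fit sleeve outer cylinder r=26.5 with axis tilt 30deg. params: fx,fy(floor), yaw of stand
    def ax(yaw): return np.array([-.5*np.cos(yaw),-.5*np.sin(yaw),3**.5/2])
    def res(p,P):
        a=ax(p[2]);d=P-np.array([p[0],p[1],95]);h=d@a
        return np.linalg.norm(d-h[:,None]*a,axis=1)-26.5,h
    def g(p):
        r,h=res(p,P);return np.where((h>4)&(h<31)&(abs(r)<5),r,0)+0*r
    return res,ax
E
python3 - <<'E'
from h import *
f,X=grab("wrist","wrist0.png")
P=np.vstack([np.load(f"last_{n}.npz")["X"].reshape(-1,3) for n in("scene","side")])
P=P[np.isfinite(P).all(1)]
P=P[np.linalg.norm(P[:,:2]-[548,118],axis=1)<110]
t=P[(P[:,2]>11)&(P[:,2]<17)]
# plate occupancy: largest connected blob on 3mm grid
g=np.zeros((90,90),np.uint8);ij=((t[:,:2]-[413,-17])/3).astype(int);ok=((ij>=0)&(ij<90)).all(1);g[ij[ok,0],ij[ok,1]]=1
g=cv2.morphologyEx(g,cv2.MORPH_CLOSE,np.ones((3,3)))
n,l,st,_=cv2.connectedComponentsWithStats(g);k=1+np.argmax(st[1:,4])
m=ok.copy();m[ok]=l[ij[ok,0],ij[ok,1]]==k
q=t[m];print(m.sum(),cv2.minAreaRect(q[:,:2].astype(np.float32)),q.min(0),q.max(0))
print(cv2.boxPoints(cv2.minAreaRect(q[:,:2].astype(np.float32))).round())
u=P[P[:,2]>100];np.save("upper.npy",u)
# axis fit from sleeve: soft L1 on cylinder radius, axis yaw free
from scipy.optimize import least_squares
def ax(y): return np.array([-.5*np.cos(y),-.5*np.sin(y),3**.5/2])
def res(p):
    a=ax(p[2]);d=u-np.array([p[0],p[1],95]);h=d@a
    r=np.linalg.norm(d-h[:,None]*a,axis=1)-26.5
    return np.where((h>4)&(h<33)&(r>-6),r,6*(h>33)+0)
best=None
for y in np.arange(0,6.3,.5):
    o=least_squares(res,[u[:,0].mean(),u[:,1].mean(),y],loss="soft_l1",diff_step=1e-3)
    print(round(y,1),o.cost.round(1),o.x.round(2))
E
```

```text
1713 ((553.2186889648438, 123.44999694824219), (134.2977752685547, 117.80902099609375), 13.401660919189453) [478.32503376  55.18992317  11.03342641] [629.67625417 193.83425931  16.98497165]
[[474. 165.]
 [502.  51.]
 [632.  82.]
 [605. 196.]]
0.0 21696.4 [ 568.38   82.83 -139.17]
0.5 17926.9 [570.82 618.38   3.3 ]
1.0 21918.6 [570.83  81.24   5.54]
1.5 17926.9 [570.83  45.73   2.06]
2.0 17926.9 [570.83  45.73   2.  ]
2.5 17926.9 [713.27  60.15   2.5 ]
3.0 17926.9 [646.46  64.    34.58]
3.5 17926.9 [561.18 475.37   3.5 ]
4.0 17926.9 [593.47  48.19  15.19]
4.5 18782.2 [567.61  47.94  40.09]
5.0 19843.9 [470.81 262.59 381.04]
5.5 21342.4 [568.55  97.75   5.68]
6.0 22018.5 [897.62 516.03   5.96]
```

View pics/wrist0.png

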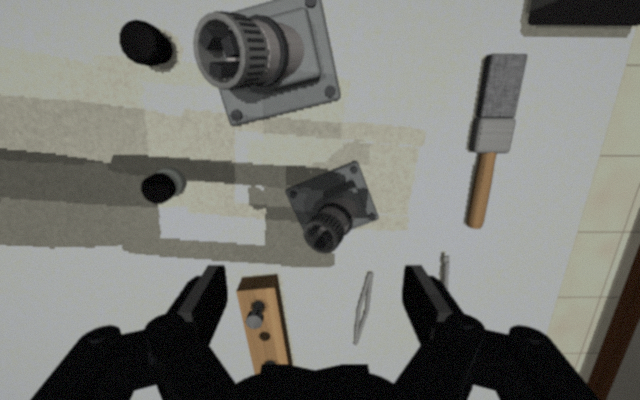

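The wrist view shows the large chuck's mouth at (220,50), its plate to the right, and the rack's near bit at (256,312). The large chuck's stand yaw is about 13.4°, with its mouth leaning towards the robot. I'll go and hover above the countersink.

```bash
python3 -m crank '[0,0,0,10,-40,-18,0, 0,0,0,25,-85,-36,0, 0,0,0,40,-130,-55,0, 0,0,0,55,-160,-70,0, 0,0,0,60,-170,-74.5,0, 0,0,0,60,-170,-74.5,0, 0,0,0,60,-170,-74.5,0, 0,0,0,60,-170,-74.5,0, 0,0,0,60,-170,-74.5,0, 0,0,0,60,-170,-74.5,0]' 40
python3 - <<'E'
from h import *
W0=np.load("last_wrist.npz")["X"].copy()
# chuck: grid search axis fit
def ax(y,t=np.pi/6): return np.array([-np.sin(t)*np.cos(y),-np.sin(t)*np.sin(y),np.cos(t)])
C={n:np.load(f"last_{n}.npz")["X"].reshape(-1,3) for n in("scene","side","wrist")}
for n in C:
    P=C[n];P=P[np.isfinite(P).all(1)];P=P[(np.linalg.norm(P[:,:2]-[540,118],axis=1)<60)&(P[:,2]>88)&(P[:,2]<150)];C[n]=P
C["all"]=np.vstack(list(C.values()))
from scipy.optimize import minimize
def cost(p,P,y):
    a=ax(y);d=P-np.array([p[0],p[1],95]);h=d@a;r=np.linalg.norm(d-h[:,None]*a,axis=1)
    e=np.minimum.reduce([np.where(h>4,np.hypot(r-26,np.maximum(h-32,0)),9),np.hypot(h-32,np.maximum(abs(r-23.7)-2.7,0)),np.where(h<6,abs(r-24),9)])
    return np.minimum(e,5).mean()
for n,P in C.items():
    for y in (.15,.234,.32):
        b=min(((cost((x,yy),P,y),x,yy) for x in np.arange(525,575,3) for yy in np.arange(100,142,3)))
        o=minimize(cost,b[1:],args=(P,y),method="Nelder-Mead")
        print(n,len(P),y,o.fun.round(2),o.x.round(1))
f,X=grab("wrist","wrist1.png")
p,R,s=pose();print(p,R.round(3))
Q=X.reshape(-1,3);Q=Q[np.isfinite(Q).all(1)];Q=Q[np.linalg.norm(Q[:,:2]-[525.5,-170],axis=1)<25]
h=Q[(Q[:,2]>52)&(Q[:,2]<85)];print(len(h),np.median(h,0),h.min(0),h.max(0))
E
```

```text
t: 1.4
tool_pos: [525.7, -169.6, 135.0]
tool_rot: [0.707, -0.0, 0.707, 0.0]
wrist_force: [-0.2, 0.4, 0.0]
opening: 85.6
scene 439 0.15 2.12 [542.9 119.7]
scene 439 0.234 2.09 [542.9 120.1]
scene 439 0.32 2.11 [542.6 120.5]
side 617 0.15 2.24 [544.9 122.3]
side 617 0.234 2.17 [544.8 122.8]
side 617 0.32 2.19 [544.4 123.3]
wrist 6039 0.15 2.13 [544.2 119.4]
wrist 6039 0.234 2.05 [544.  119.7]
wrist 6039 0.32 2.12 [544. 120.]
all 7095 0.15 2.2 [544.1 119.6]
all 7095 0.234 2.13 [544. 120.]
all 7095 0.32 2.2 [544.  120.4]
[ 525.63973752 -169.72863378  134.85731473] [[ 0. -0.  1.]
 [-0.  1.  0.]
 [-1. -0.  0.]]
489 [ 526.04694997 -168.82829058   68.37423306] [ 515.60215848 -181.60937765   54.10138953] [ 536.28527107 -161.45992588   75.68256555]
```

View pics/wrist1.png

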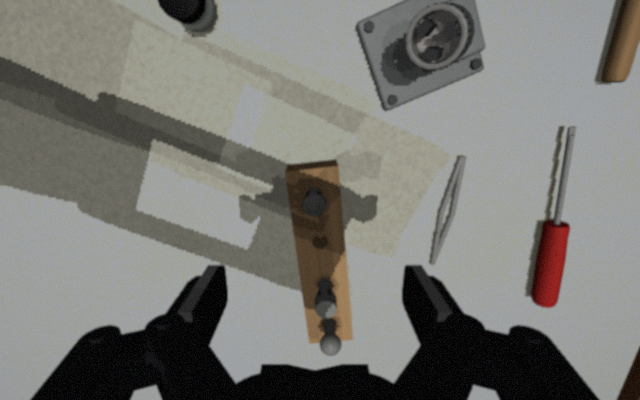

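The bit sits at (315,200) between the finger lines, and its depth centroid is (526,-170). The chuck floor fits at (544,120), which agrees with the stand origin from the plate. Descend and grip the head.

```bash
python3 -m crank '[0,0,0,35,0,0,0, 0,0,0,70,0,0,0, 0,0,0,90,0,0,0, 0,0,0,93,0,0,0, 0,0,0,93,0,0,130, 0,0,0,93,0,0,255, 0,0,0,93,0,0,255, 0,0,0,93,0,0,255, 0,0,0,93,0,0,255, 0,0,0,93,0,0,255]' 50
```

```text
t: 2.7
tool_pos: [525.5, -170.0, 41.8]
tool_rot: [0.707, -0.0, 0.707, 0.0]
wrist_force: [0.1, 0.1, -0.0]
opening: 0.4
```

```bash
python3 - <<'E'
from h import *
f,X=grab("wrist");g,Y=grab("side");s,Z=grab("scene")
a=cv2.resize(g["color"][130:220,350:450],(400,360),interpolation=cv2.INTER_CUBIC)
c=cv2.resize(s["color"][190:280,170:270],(400,360),interpolation=cv2.INTER_CUBIC)
cv2.imwrite("pics/chk2.png",np.hstack([a,c]))
print(arm.read_state()["opening"])
E
```

```text
-0.06187156116181219
```

View pics/chk2.png

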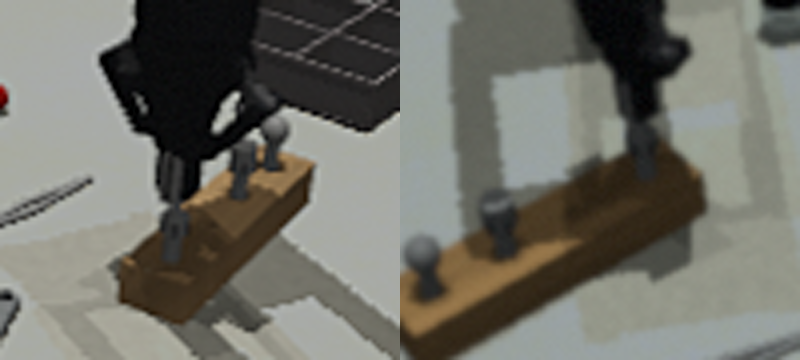

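```bash
python3 - <<'E'
from h import *
np.set_printoptions(suppress=True,precision=0,linewidth=150)
for n in("scene","side"):
    d=np.load(f"last_{n}.npz");X=d["X"];Q=X.reshape(-1,3);c=d["c"].reshape(-1,3)
    m=np.isfinite(Q).all(1)&(np.linalg.norm(Q[:,:2]-[526,-170],axis=1)<40)
    Q=Q[m];c=c[m]
    for z in range(36,130,6):
        k=(Q[:,2]>=z)&(Q[:,2]<z+6)
        if k.sum(): print(n,z,k.sum(),np.median(Q[k],0),Q[k].min(0)[:2],Q[k].max(0)[:2],np.median(c[k],0))
E
```

```text
scene 36 59 [ 531. -177.   37.] [ 504. -207.] [ 553. -146.] [27. 40. 49.]
scene 42 11 [ 528. -175.   45.] [ 525. -179.] [ 532. -167.] [39. 39. 38.]
scene 48 4 [ 530. -174.   51.] [ 526. -178.] [ 532. -171.] [37. 36. 37.]
scene 54 12 [ 529. -177.   58.] [ 521. -182.] [ 535. -163.] [32. 37. 39.]
scene 60 21 [ 532. -175.   63.] [ 513. -182.] [ 538. -163.] [39. 39. 36.]
scene 66 26 [ 528. -174.   70.] [ 523. -182.] [ 537. -164.] [44. 44. 43.]
scene 72 5 [ 527. -174.   73.] [ 526. -176.] [ 532. -169.] [43. 43. 41.]
scene 78 6 [ 529. -177.   82.] [ 524. -182.] [ 533. -165.] [56. 58. 57.]
scene 84 15 [ 532. -180.   87.] [ 520. -182.] [ 539. -160.] [44. 47. 46.]
scene 90 26 [ 536. -174.   93.] [ 521. -183.] [ 541. -159.] [22. 22. 22.]
scene 96 18 [ 534. -177.  100.] [ 517. -183.] [ 539. -164.] [22. 20. 22.]
scene 102 14 [ 536. -175.  106.] [ 526. -182.] [ 541. -164.] [20. 20. 18.]
scene 108 16 [ 534. -179.  110.] [ 523. -183.] [ 540. -164.] [30. 32. 31.]
scene 114 5 [ 523. -182.  118.] [ 515. -183.] [ 533. -181.] [55. 59. 58.]
scene 120 15 [ 535. -182.  124.] [ 500. -185.] [ 552. -165.] [22.
[... 554 characters left out ...]
522. -167.] [ 532. -160.] [92. 95. 94.]
side 78 8 [ 525. -157.   81.] [ 520. -166.] [ 534. -156.] [52. 52. 54.]
side 84 18 [ 522. -159.   87.] [ 514. -173.] [ 539. -154.] [42. 42. 43.]
side 90 26 [ 522. -159.   92.] [ 513. -173.] [ 541. -154.] [34. 34. 34.]
side 96 22 [ 521. -160.   99.] [ 514. -173.] [ 540. -154.] [32. 32. 32.]
side 102 26 [ 523. -160.  104.] [ 513. -173.] [ 541. -153.] [37. 38. 37.]
side 108 25 [ 521. -160.  111.] [ 512. -177.] [ 539. -155.] [34. 34. 36.]
side 114 20 [ 525. -159.  117.] [ 513. -168.] [ 548. -154.] [14. 14. 12.]
side 120 30 [ 527. -156.  124.] [ 495. -161.] [ 555. -153.] [12. 11. 10.]
side 126 69 [ 518. -157.  129.] [ 491. -178.] [ 563. -153.] [12. 11. 10.]
```

```bash
python3 - <<'E'
from h import *
np.set_printoptions(suppress=True,precision=0,linewidth=150)
p,R,s=pose();print(p,s["wrist_force"],s["tau"])
d=np.load("last_wrist.npz");X=d["X"];Q=X.reshape(-1,3);m=np.isfinite(Q).all(1);Q=Q[m]
print("table z",np.median(Q[(Q[:,2]<15),2]))
T=(Q-p)@R
k=(abs(T[:,1])<40)&(abs(T[:,2])<60)
T=T[k]
for x in range(-150,45,10):
    g=T[(T[:,0]>=x)&(T[:,0]<x+10)]
    if len(g): print(x,len(g),np.median(g,0),g.min(0),g.max(0))
cv2.imwrite("pics/wrist2.png",d["c"])
E
```

```text
[ 525. -170.   42.] [-0.  1. -0.] [ -0. -53. -46.  -0.   0.   0.]
table z 0.3490420714846657
-130 4235 [-122.   16.    1.] [-128.    9.  -60.] [-120.   18.   60.]
-120 9958 [-115.   11.    1.] [-120.   -4.  -59.] [-110.   18.   60.]
-110 6974 [-106.   11.   -3.] [-110.  -11.  -52.] [-100.   18.   53.]
-100 6652 [-94.   8.  -2.] [-100.  -12.  -43.] [-90.  15.  44.]
-90 3287 [-86.  11.  -1.] [-90. -13. -36.] [-80.  14.  36.]
-80 926 [-74.   9.   1.] [-80. -12. -20.] [-70.  13.  22.]
-70 757 [-65.  10.   1.] [-70.   5. -13.] [-60.  12.  14.]
-60 654 [-55.   7.   1.] [-60.   5. -13.] [-50.  11.  14.]
-50 416 [-46.  10.   0.] [-50.   6. -13.] [-40.  11.  14.]
-40 15 [-39.  10.   1.] [-40.  10.  -5.] [-39.  10.   6.]
-30 413 [-25.   5.   0.] [-30.  -4. -10.] [-20.   9.  11.]
-20 163 [-17.   7.   0.] [-20.  -2. -10.] [-12.   9.  11.]
-10 33 [-2.  4.  0.] [-4.  2. -4.] [-0.  5.  4.]
0 4254 [7. 5. 4.] [  0. -40. -27.] [10. 26. 30.]
10 389 [14. 23. -2.] [ 10.  -5. -27.] [20. 26. 23.]
20 295 [25. 23. -2.] [ 20.  -5. -27.] [30. 26. 23.]
30 341 [37. 23. -1.] [ 30. -40. -60.] [40. 40. 60.]
40 9650 [42. 13. -2.] [ 40. -40. -60.] [44. 40. 60.]
```

View pics/wrist2.png

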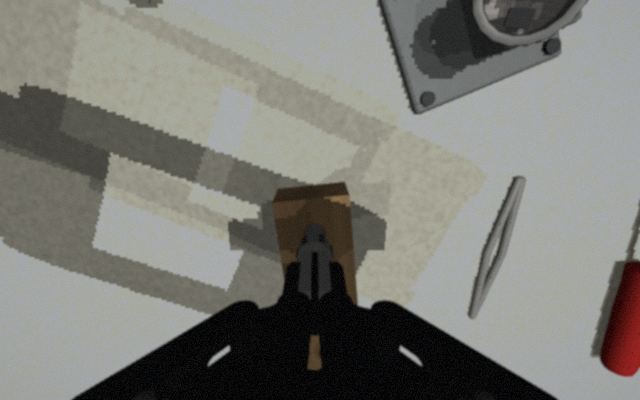

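The wrist view shows the closed fingers at (315,265) with the bit still standing in front of their tips. In tool coordinates the depth puts the finger ends at x≈-38.5, so the reported TCP lies about 38 mm beyond the real ends. The side and scene clouds agree, with tips at z≈79. The gripper body fits the same shift (-112). I'll correct every move by 38 mm, starting by opening, descending and gripping.

```bash
python3 -m crank '[0,0,0,0,0,0,0, 0,0,0,0,0,0,0, 0,0,0,0,0,0,0, 0,0,0,0,0,0,0, 0,0,0,20,0,0,0, 0,0,0,38,0,0,0, 0,0,0,38,0,0,0, 0,0,0,38,0,0,255, 0,0,0,38,0,0,255, 0,0,0,38,0,0,255]' 50
python3 -m crank '[0,0,0,0,0,0,255, 0,0,0,0,0,0,255, 0,0,0,0,0,0,255, 0,0,0,-15,0,0,255, 0,0,0,-30,0,0,255, 0,0,0,-60,0,0,255, 0,0,0,-110,0,0,255, 0,0,0,-160,0,0,255, 0,0,0,-196,0,0,255, 0,0,0,-196,0,0,255]'
```

```text
t: 4.1
tool_pos: [526.0, -170.2, 4.4]
tool_rot: [0.707, -0.0, 0.707, -0.0]
wrist_force: [0.7, -0.3, 0.2]
opening: 31.9
t: 5.35
tool_pos: [527.8, -170.9, 205.3]
tool_rot: [0.71, -0.001, 0.704, -0.001]
wrist_force: [0.2, 0.4, -1.2]
opening: 18.0
```

```bash
python3 - <<'E'
from h import *
np.set_printoptions(suppress=True,precision=1,linewidth=150)
f,X=grab("wrist","wrist3.png")
p,R,s=pose();print(p,R,s["opening"],s["wrist_force"],s["joint_positions"])
Q=X.reshape(-1,3);Q=Q[np.isfinite(Q).all(1)];T=(Q-p)@R
k=(abs(T[:,1])<25)&(abs(T[:,2])<30)&(T[:,0]>-60)&(T[:,0]<60);T=T[k]
for x in range(-60,20,5):
    g=T[(T[:,0]>=x)&(T[:,0]<x+5)]
    if len(g): print(x,len(g),np.median(g,0),g.min(0),g.max(0))
cv2.imwrite("pics/w3c.png",cv2.resize(f["color"][180:400,200:440],None,fx=2,fy=2))
E
```

```text
[ 526.6 -170.4  202.4] [[ 0. -0.  1.]
 [-0.  1.  0.]
 [-1. -0.  0.]] 17.988955189933648 [ 0.3 -0.4 -0.8] [-0.4 -0.   1.6  0.   1.5 -0.4]
-60 567 [-57.7   7.2   1.8] [-60.    1.6 -20.9] [-55.   10.9  24.2]
-55 359 [-52.9   7.    2.3] [-55.    0.3 -20.8] [-50.   10.8  24.1]
-50 256 [-47.9   9.6  -1.9] [-50.    2.7 -20.5] [-45.   10.9  23.3]
-45 187 [-42.8   3.7   1.4] [-45.   -2.7 -14.1] [-40.   10.4  16.9]
-40 93 [-37.7   3.3   1.4] [-40.   -1.   -7.4] [-35.    7.   10.7]
-35 91 [-32.8   3.2   1.4] [-35.   -1.6  -4.1] [-30.    4.5   7.6]
-30 89 [-27.5   3.2   1.5] [-30.   -1.4  -4.2] [-25.    4.7   7.2]
-25 78 [-22.3   3.2   1.8] [-24.9  -2.3  -4.3] [-20.1   4.4   7.3]
-20 67 [-17.5   3.    1.5] [-19.9  -1.5  -3.9] [-15.    4.3   7.5]
-15 67 [-12.6   3.2   1.5] [-15.   -0.3  -4. ] [-10.    4.5   7.1]
-10 54 [-7.6  3.2  1.5] [-9.8 -0.7 -4.1] [-5.   4.3  7.1]
-5 1 [-4.9  2.7  4.7] [-4.9  2.7  4.7] [-4.9  2.7  4.7]
```

View pics/w3c.png

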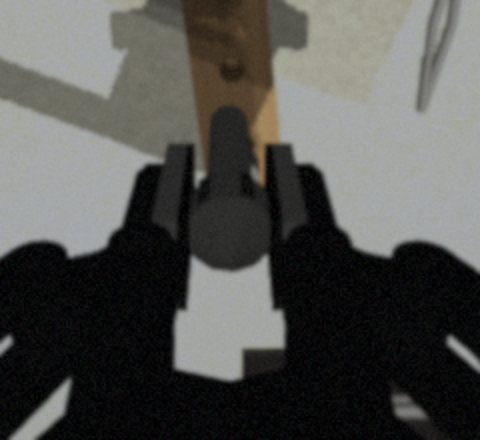

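The bit hangs straight between the pads, with its head at crop (230,235) and its shank pointing down. Allowing for the arm still settling during the frame, its axis is within about 1 mm of the tool axis and its foot is at tool x≈-2. Now I compute the pre-insert pose.

```bash
cat >> h.py <<'E'
def Rt(yaw,phi=0):
    c,s=np.cos(yaw),np.sin(yaw); x=np.array([.5*c,.5*s,-3**.5/2]); z=np.array([3**.5/2*c,3**.5/2*s,.5])
    return np.column_stack([x,np.cross(z,x),z])@Ro.from_rotvec([phi,0,0]).as_matrix()
def rel(p0,R0,p1,R1): return Ro.from_matrix(R0.T@R1).as_rotvec().round(4),(R0.T@(p1-p0)).round(1)
E
python3 - <<'E'
from h import *
p,R,s=pose();R1=Rt(.234);print(p)
print(rel(p,R,np.array([544,120,95])-62*R1[:,0],R1))
E
```

```text
[ 526.56695238 -170.39598253  202.41701491]
(array([-0.228 , -0.5175,  0.0633]), array([ 53.2, 283.3, -12.9]))
```

```bash
python3 -m crank '[0,0,0,0,30,-1,255, -0.04,-0.08,0.01,0,75,-3,255, -0.08,-0.18,0.02,0,120,-5,255, -0.12,-0.28,0.034,0,165,-7,255, -0.16,-0.37,0.045,5,210,-9,255, -0.2,-0.46,0.056,20,250,-10,255, -0.228,-0.5175,0.0633,38,273,-11,255, -0.228,-0.5175,0.0633,51,283,-11.7,255, -0.228,-0.5175,0.0633,51,283,-11.7,255, -0.228,-0.5175,0.0633,51,283,-11.7,255]'
python3 -m crank '[0,0,0,0,0,0,255, 0,0,0,0,0,0,255, 0,0,0,0,0,0,255, 0,0,0,0,0,0,255, 0,0,0,0,0,0,255, 0,0,0,0,0,0,255, 0,0,0,0,0,0,255, 0,0,0,0,0,0,255, 0,0,0,0,0,0,255, 0,0,0,0,0,0,255]'
python3 - <<'E'
from h import *
np.set_printoptions(suppress=True,precision=2,linewidth=150)
p,R,s=pose();f,X=grab("wrist","wrist4.png")
print(p,R,s["opening"],s["joint_positions"])
np.savez("pre.npz",p=p,R=R)
Q=X.reshape(-1,3);Q=Q[np.isfinite(Q).all(1)];T=(Q-p)@R
k=(abs(T[:,1])<25)&(abs(T[:,2])<30)&(T[:,0]>-60)&(T[:,0]<10);B=T[k]
for x in range(-40,10,5):
    g=B[(B[:,0]>=x)&(B[:,0]<x+5)]
    if len(g): print(x,len(g),np.median(g,0),np.percentile(g,3,0),np.percentile(g,97,0))
# chuck in tool frame: axis tilts (ey,ez) small, centre cy,cz, floor x
from scipy.optimize import minimize
P=T[(np.hypot(T[:,1],T[:,2])<42)&(T[:,0]>22)&(T[:,0]<75)]
def cost(q):
    a=np.array([-1,q[3],q[4]]);a/=np.linalg.norm(a);d=P-np.array([62+q[2],q[0],q[1]]);h=d@a;r=np.linalg.norm(d-h[:,None]*a,axis=1)
    e=np.minimum.reduce([np.where((h>4)&(h<34),np.hypot(r-26,np.maximum(h-32,0)),9),np.hypot(h-32,np.maximum(abs(r-23.7)-2.7,0)),np.where(h<4,np.hypot(r-24,np.maximum(h,0)),9)])
    return np.minimum(e,4).mean()
for fix in(1,0):
    g=(lambda q:cost(np.r_[q,0,0])) if fix else cost
    x0=[0,0,0]+([] if fix else [0,0])
    o=minimize(g,x0,method="Nelder-Mead",options=dict(initial_simplex=np.vstack([x0]+[np.array(x0)+np.eye(len(x0))[i]*(3 if i<3 else .05) for i in range(len(x0))]),maxiter=800))
    print(len(P),o.fun,o.x)
E
```

```text
t: 6.65
tool_pos: [514.6, 112.5, 149.8]
tool_rot: [0.859, -0.057, 0.498, 0.101]
wrist_force: [0.3, 0.8, -0.5]
opening: 18.4
t: 7.9
tool_pos: [513.8, 113.0, 148.8]
tool_rot: [0.859, -0.057, 0.498, 0.102]
wrist_force: [0.3, 0.2, -0.9]
opening: 18.0
[513.8  113.01 148.79] [[ 0.48 -0.23  0.84]
 [ 0.12  0.97  0.2 ]
 [-0.87  0.    0.5 ]] 17.958816395866837 [ 0.05 -0.65  2.31  0.12  0.96 -0.23]
-40 134 [-37.9    3.83   0.53] [-39.78   0.46  -8.51] [-35.32  10.17  10.39]
-35 96 [-32.69   3.65   0.28] [-34.84   0.72  -5.02] [-30.32   4.7    5.67]
-30 89 [-27.22   3.63   0.27] [-29.93  -0.03  -4.9 ] [-25.23   4.61   5.84]
-25 78 [-22.46   3.63   0.27] [-24.79  -0.07  -5.2 ] [-20.16   4.8    5.76]
-20 75 [-17.79   3.54   0.27] [-19.69  -0.48  -4.98] [-15.07   4.55   6.09]
-15 67 [-12.97   3.78   0.27] [-14.94   0.9   -5.07] [-10.17   4.66   5.65]
-10 61 [-7.74  3.8  -0.33] [-9.92  0.91 -4.76] [-5.48  4.65  5.32]
-5 35 [-3.9   3.58  0.27] [-4.84  0.46 -4.76] [-2.06  4.58  5.28]
3944 2.3608099975401022 [ 0.06  0.44 -0.07]
3944 2.3577770152519344 [ 0.12  0.54 -0.07 -0.01 -0.01]
```

View pics/wrist4.png

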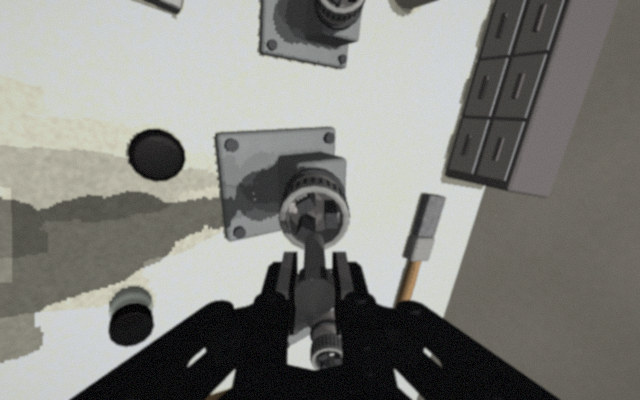

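The wrist view shows the chuck mouth ring at (315,215) with the shank pointing into it, jaws open. My cylinder fit was blunt, so I fit the ring's rim directly.

```bash
python3 - <<'E'
from h import *
from scipy.optimize import least_squares
np.set_printoptions(suppress=True,precision=2,linewidth=150)
z=np.load("pre.npz");p,R=z["p"],z["R"];d=np.load("last_wrist.npz")
T=(d["X"]-p)@R
m=np.isfinite(T).all(2)&(T[...,0]>20)&(T[...,0]<75)&(np.hypot(T[...,1],T[...,2])<34)
r=np.hypot(T[...,1],T[...,2]);A=T[m&(r>21)]
print("hist x",np.histogram(A[:,0],np.arange(20,76,3)))
top=A[A[:,0]<33.5]
# plane of annulus
M=np.c_[top[:,1:],np.ones(len(top))];c=np.linalg.lstsq(M,top[:,0],rcond=None)[0];print("plane x=ay+bz+c",len(top),c,(top[:,0]-M@c).std())
# outer & inner radius by angle using all points with x<33.5
S=T[m&(T[...,0]<33.5)];S=S[np.hypot(S[:,1],S[:,2])>15]
th=np.arctan2(S[:,2],S[:,1]);b=((th+np.pi)/(2*np.pi)*24).astype(int);rr=np.hypot(S[:,1],S[:,2])
O=[];I=[]
for i in range(24):
    g=S[b==i];q=rr[b==i]
    if len(g)>8: O.append(g[q>=np.percentile(q,92)].mean(0));I.append(g[q<=np.percentile(q,8)].mean(0));print(i*15-180,len(g),np.linalg.norm(O[-1][1:]).round(1),np.linalg.norm(I[-1][1:]).round(1))
for E in(O,I):
    E=np.array(E);o=least_squares(lambda q:np.hypot(E[:,1]-q[0],E[:,2]-q[1])-q[2],[0,0,25],loss="soft_l1");print(o.x)
E
```

```text
hist x (array([   0,    0,   89, 1002,  125,   91,   84,   64,   60,   53,   56,   33,    9,   14,   20,   15,   34,   33]), array([20, 23, 26, 29, 32, 35, 38, 41, 44, 47, 50, 53, 56, 59, 62, 65, 68, 71, 74]))
plane x=ay+bz+c 1134 [ 0.01 -0.   30.02] 0.8529723280702335
-165 49 24.9 15.6
-150 68 24.9 15.3
-135 65 24.8 15.8
-120 52 24.9 20.5
-105 54 24.9 20.6
-90 52 25.5 21.0
-75 57 25.3 20.8
-60 70 25.5 15.7
-45 91 25.8 15.6
-30 100 25.9 15.4
-15 85 25.8 15.4
0 69 26.1 21.4
15 65 26.1 21.6
30 62 26.0 21.5
45 61 25.9 21.3
60 79 25.6 15.3
75 77 25.6 15.4
90 70 25.3 15.6
105 59 25.2 16.1
120 56 25.3 20.6
135 57 24.9 20.5
150 38 25.0 20.4
[ 0.59  0.17 25.36]
[ 0.03 -0.4  18.2 ]
```

The ring plane is perpendicular to the tool axis (slopes ≤0.01) at x=30, so the floor is at x=62. The ring centre is at y=0.6, z=0.2 and the shank axis at y≈-1.3, z≈0.3. I shift y by +1.8 and insert about 64 mm.

```bash
python3 -m crank '[0,0,0,0,1.8,0,255, 0,0,0,8,1.8,0,255, 0,0,0,18,1.8,0,255, 0,0,0,28,1.8,0,255, 0,0,0,36,1.8,0,255, 0,0,0,44,1.8,0,255, 0,0,0,51,1.8,0,255, 0,0,0,57,1.8,0,255, 0,0,0,60,1.8,0,255, 0,0,0,60,1.8,0,255]'
python3 -m crank '[0,0,0,0.5,0,0,255, 0,0,0,1,0,0,255, 0,0,0,1.5,0,0,255, 0,0,0,2,0,0,255, 0,0,0,2.5,0,0,255, 0,0,0,3,0,0,255, 0,0,0,3.5,0,0,255, 0,0,0,4,0,0,255, 0,0,0,4,0,0,255, 0,0,0,4,0,0,255]'
```

```text
t: 9.2
tool_pos: [542.3, 121.8, 96.6]
tool_rot: [0.859, -0.057, 0.498, 0.102]
wrist_force: [0.3, 0.1, -1.2]
opening: 17.8
t: 10.45
tool_pos: [544.5, 122.3, 94.0]
tool_rot: [0.859, -0.058, 0.498, 0.102]
wrist_force: [-6.7, -1.1, 6.8]
opening: 18.3
```

Contact force is about 9 N along the axis at the expected depth (foot at h≈0.5). Release, retreat, pre-rotate by -0.75 for the sleeve, and look.

```bash
python3 -m crank '[0,0,0,-0.5,0,0,0, 0,0,0,-0.5,0,0,0, 0,0,0,-0.5,0,0,0, 0,0,0,-0.5,0,0,0, 0,0,0,-15,0,0,0, 0,0,0,-45,0,0,0, -0.17,0,0,-60,0,0,0, -0.34,0,0,-60,0,0,0, -0.51,0,0,-60,0,0,0, -0.68,0,0,-60,0,0,0]'
python3 - <<'E'
from h import *
np.set_printoptions(suppress=True,precision=1,linewidth=150)
# neighbourhood of the sleeve from earlier clouds: max h at radius 34..60
fl=np.array([544,120,95]);R1=Rt(.234);C=np.vstack([np.load(f"last_{n}.npz")["X"].reshape(-1,3) for n in("scene","side","wrist")])
C=C[np.isfinite(C).all(1)];L=(C-fl)@R1;h=-L[:,0];r=np.hypot(L[:,1],L[:,2])
for a in range(30,66,6):
    g=(r>=a)&(r<a+6)&(h<34);print("r",a,"top h",np.percentile(h[g],99) if g.any() else None)
p,R,s=pose();f,X=grab("wrist","wrist5.png");print(p,s["opening"],s["joint_positions"])
Q=X.reshape(-1,3);Q=Q[np.isfinite(Q).all(1)];L=(Q-fl)@R1;h=-L[:,0];r=np.hypot(L[:,1],L[:,2])
for a in range(34,78,4):
    g=(r<15)&(h>=a)&(h<a+4)
    if g.any(): print("bit h",a,g.sum(),np.median(L[g],0),L[g].min(0),L[g].max(0))
cv2.imwrite("pics/w5c.png",cv2.resize(f["color"][100:320,190:430],None,fx=2,fy=2))
E
```

```text
t: 11.7
tool_pos: [515.3, 115.2, 145.4]
tool_rot: [0.79, -0.343, 0.435, 0.263]
wrist_force: [0.9, 0.8, -0.1]
opening: 85.5
r 30 top h -14.942141865644453
r 36 top h -47.00919016906245
r 42 top h -61.205862995681514
r 48 top h -61.8554116599617
r 54 top h -58.77757046516276
r 60 top h -54.988629121677974
[515.3 115.2 145.4] 85.4892101317439 [ 0.1 -0.6  2.3  0.1  1.  -0.9]
bit h 34 210 [-34.7   5.6   7.8] [-36.9  -5.1 -11.3] [-34.   14.   14.9]
bit h 46 5 [-49.5   9.8  -7.6] [-49.8   9.3 -11.2] [-48.5  10.1  -4. ]
bit h 50 35 [-52.4   9.7  -6.6] [-53.9   2.8 -11.8] [-50.3  10.4   2.6]
bit h 54 30 [-55.9   9.6  -5.6] [-57.9   2.7 -11.6] [-54.1  10.6   2.6]
bit h 58 115 [-61.    7.8  -6.6] [-62.   -9.2 -13.7] [-58.   10.5   2.1]
bit h 62 350 [-63.8   2.9  -7.4] [-66.   -8.1 -14.8] [-62.    9.9   0.7]
bit h 66 152 [-67.4   1.2  -9.2] [-69.8  -4.  -13.1] [-66.    5.8  -3.3]
bit h 70 2 [-70.2  -0.3  -9.7] [-70.3  -0.4 -10.6] [-70.1  -0.3  -8.9]
```

View pics/w5c.png

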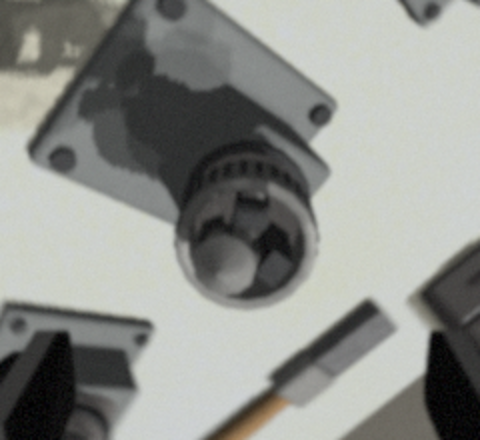

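The bit is fully down: its tip is at h≈70, as expected. It leans downhill within the jaw clearance, with the tip 9 mm off axis. Surroundings at r>30 mm are all below h≈-15, so the fingers have room. Descend around the sleeve and grip.

```bash
python3 -m crank '[0,0,0,5,-1,-0.6,0, 0,0,0,20,-1,-0.6,0, 0,0,0,40,-1,-0.6,0, 0,0,0,60,-1,-0.6,0, 0,0,0,80,-1,-0.6,0, 0,0,0,92,-1,-0.6,0, 0,0,0,94,-1,-0.6,0, 0,0,0,94,-1,-0.6,0, 0,0,0,94,-1,-0.6,100, 0,0,0,94,-1,-0.6,180]' 90
python3 -m crank '[0,0,0,0,0,0,255, 0,0,0,0,0,0,255, 0,0,0,0,0,0,255, 0,0,0,0,0,0,255, 0,0,0,0,0,0,255, 0,0,0,0,0,0,255, 0,0,0,0,0,0,255, 0,0,0,0,0,0,255, 0,0,0,0,0,0,255, 0,0,0,0,0,0,255]'; python3 -c "
from plant import arm;s=arm.read_state();print(s['joint_positions'],s['torque'])"
```

```text
t: 13.0
tool_pos: [561.0, 124.8, 64.2]
tool_rot: [0.791, -0.341, 0.436, 0.262]
wrist_force: [-36.5, -31.2, 25.8]
opening: 52.0
t: 14.25
tool_pos: [560.7, 124.5, 64.6]
tool_rot: [0.791, -0.341, 0.436, 0.262]
wrist_force: [-19.9, -9.3, 16.5]
opening: 50.4
[ 0.07186248 -0.34403681  2.27470859  0.12651985  0.7014307  -0.91680216] [-0.82969132  1.61948205 -0.32628503]
```

The sleeve is gripped (reads 50.4 mm; the reading runs 2 mm low, as it did on the head). There is a residual axial push of about 25 N, so I back off 1 mm while turning clockwise (+rx).

```bash
python3 -m crank '[0,0,0,-1,0,0,255, 0.1,0,0,-1,0,0,255, 0.28,0,0,-1,0,0,255, 0.45,0,0,-1,0,0,255, 0.62,0,0,-1,0,0,255, 0.79,0,0,-1,0,0,255, 0.9,0,0,-1,0,0,255, 1,0,0,-1,0,0,255, 1.05,0,0,-1,0,0,255, 1.05,0,0,-1,0,0,255]'; python3 - <<'E'
from h import *
np.set_printoptions(suppress=True,precision=2)
p,R,s=pose();fl=np.array([544,120.,95]);print((p-fl)@Rt(.234),Ro.from_matrix(Rt(.234).T@R).as_rotvec(),s["joint_positions"],"F tool",s["wrist_force"]@R,"M tool",s["torque"]@R)
f,X=grab("scene");g,Y=grab("side")
cv2.imwrite("pics/chk6.png",np.hstack([cv2.resize(f["color"][130:230,285:385],(400,400)),cv2.resize(g["color"][170:270,260:360],(400,400))]))
E
```

```text
t: 15.5
tool_pos: [560.1, 124.2, 64.5]
tool_rot: [0.855, 0.102, 0.509, 0.007]
wrist_force: [-7.1, -7.4, 3.7]
opening: 50.1
[34.75  0.36 -0.85] [0.37 0.   0.  ] [ 0.07 -0.35  2.28  0.13  0.7   0.13] F tool [-7.51 -7.25 -3.22] M tool [ 0.12  0.56 -1.11]
```

View pics/chk6.png

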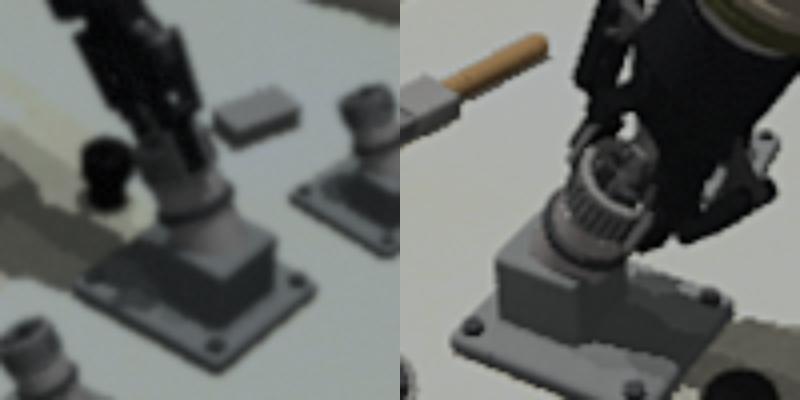

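The fingers hold the sleeve across its diameter (scene (175,140), side (610,180)) with no contact elsewhere. Turned 1.05 rad so far, so I continue to the stop.

```bash
python3 -m crank '[0.1,0,0,0,0,0,255, 0.2,0,0,0,0,0,255, 0.3,0,0,0,0,0,255, 0.38,0,0,0,0,0,255, 0.43,0,0,0,0,0,255, 0.47,0,0,0,0,0,255, 0.5,0,0,0,0,0,255, 0.53,0,0,0,0,0,255, 0.55,0,0,0,0,0,255, 0.55,0,0,0,0,0,255]'; cat > m.py <<'E'
from h import *
np.set_printoptions(suppress=True,precision=2)
p,R,s=pose();fl=np.array([544,120.,95]);print((p-fl)@Rt(.234),Ro.from_matrix(Rt(.234).T@R).as_rotvec(),s["joint_positions"],"F tool",s["wrist_force"]@R,"M tool",s["torque"]@R)
E
python3 m.py
```

```text
t: 16.85
tool_pos: [560.5, 125.3, 65.2]
tool_rot: [0.796, 0.328, 0.492, -0.129]
wrist_force: [-6.0, 0.4, 4.5]
opening: 49.2
[34.46  1.38  0.05] [0.92 0.   0.  ] [ 0.07 -0.35  2.28  0.13  0.7   0.68] F tool [-6.72 -1.09 -3.14] M tool [-2.1   0.63 -0.28]
```

```bash
python3 -m crank '[0.03,0,0,0,0,0,255, 0.06,0,0,0,0,0,255, 0.08,0,0,0,0,0,255, 0.08,0,0,0,0,0,255, 0.08,0,0,0,0,0,255, 0.08,0,0,0,0,0,255, 0.08,0,0,0,0,0,255, 0.08,0,0,0,0,0,255, 0.08,0,0,0,0,0,255, 0.08,0,0,0,0,0,255]'; python3 m.py
```

```text
t: 18.1
tool_pos: [561.1, 126.1, 65.8]
tool_rot: [0.782, 0.362, 0.486, -0.149]
wrist_force: [-1.5, 6.3, 1.9]
opening: 49.1
[34.33  1.93  1.03] [1. 0. 0.] [ 0.07 -0.35  2.27  0.13  0.7   0.76] F tool [-1.63  4.33 -4.91] M tool [-0.96  0.76  0.64]
```

The resisting moment peaked above 2 N m and then the pads slipped, so the sleeve is against its stop. Open, retreat along the axis and inspect.

```bash
python3 -m crank '[0,0,0,0,0,0,0, 0,0,0,0,0,0,0, 0,0,0,0,0,0,0, 0,0,0,0,0,0,0, 0,0,0,0,0,0,0, 0,0,0,-10,0,0,0, 0,0,0,-40,0,0,0, 0,0,0,-75,0,0,0, 0,0,0,-105,0,0,0, 0,0,0,-120,0,0,0]' 
python3 -m crank '[-0.1,0,0,0,0,0,0, -0.25,0,0,0,0,0,0, -0.4,0,0,0,0,0,0, -0.55,0,0,0,0,0,0, -0.7,0,0,0,0,0,0, -0.85,0,0,0,0,0,0, -0.95,0,0,0,0,0,0, -1,0,0,0,0,0,0, -1,0,0,0,0,0,0, -1,0,0,0,0,0,0]' 
python3 - <<'E'
from h import *
np.set_printoptions(suppress=True,precision=1,linewidth=150)
fl=np.array([544,120,95]);R1=Rt(.234)
p,R,s=pose();f,X=grab("wrist","wrist7.png");g,Y=grab("side");print(p)
Q=X.reshape(-1,3);Q=Q[np.isfinite(Q).all(1)];L=(Q-fl)@R1;h=-L[:,0];r=np.hypot(L[:,1],L[:,2])
for a in range(26,78,4):
    k=(r<15)&(h>=a)&(h<a+4)
    if k.sum()>3: print("h",a,k.sum(),np.median(L[k],0),np.percentile(L[k],3,0),np.percentile(L[k],97,0))
t=L[(r>20)&(r<28)&(h>29)&(h<35)];print("ring",len(t),t.mean(0))
a=cv2.resize(f["color"][120:300,220:400],(400,400));b=cv2.resize(g["color"][190:270,268:348],(400,400),interpolation=cv2.INTER_CUBIC)
cv2.imwrite("pics/fin.png",np.hstack([a,b]))
E
```

```text
t: 19.35
tool_pos: [502.9, 110.9, 171.8]
tool_rot: [0.782, 0.362, 0.485, -0.149]
wrist_force: [0.7, 0.1, 0.3]
opening: 85.4
t: 20.6
tool_pos: [502.7, 110.9, 169.2]
tool_rot: [0.859, -0.057, 0.498, 0.101]
wrist_force: [1.1, 0.1, -0.4]
opening: 85.1
[502.7 110.9 169.2]
h 26 30 [-28.5   6.4   6.2] [-29.8   2.8  -2.3] [-26.4  13.5  13.4]
h 30 108 [-33.5   6.5   1.3] [-34.   -3.8  -9. ] [-30.6  13.5  14. ]
h 34 196 [-34.6   6.4  -1. ] [-35.8  -3.   -9.7] [-34.1  13.4  14. ]
h 46 9 [-49.2   8.9   2.1] [-49.8   3.7  -5.7] [-48.2  10.    9. ]
h 50 44 [-51.8   9.5  -0.5] [-53.5   1.5 -10. ] [-50.4  10.3   9.2]
h 54 54 [-56.2   9.3   0.6] [-57.9   0.8  -9.4] [-54.2  10.5  10. ]
h 58 201 [-60.8   5.1  -0.1] [-61.9  -8.3  -9.4] [-58.5  10.2   9.2]
h 62 277 [-63.7   3.   -0.1] [-65.8  -6.7  -7.1] [-62.1   8.4   7. ]
h 66 112 [-67.4   1.1  -0. ] [-69.4  -3.   -4. ] [-66.1   4.7   3.4]
ring 1072 [-32.    2.9   0.3]
```

View pics/fin.png

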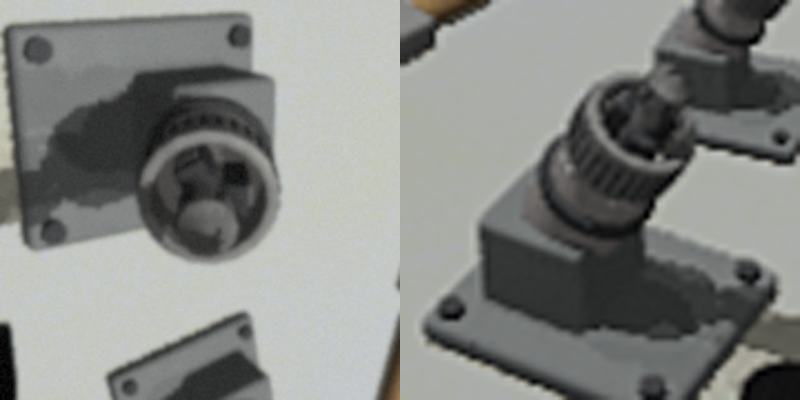

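The final view shows the countersink standing coaxially in the chuck (head at (205,225) left, (665,85) right). Its tip is at h≈69, within 1 mm of the ring axis, and the robot is clear. Handing in.

```bash
python3 -c "
from plant import arm
print(arm.job_done())"
```

```text
the job is handed in; nothing more can be done
None
```

The countersink is clamped straight in the large inclined chuck, and I handed the job in with the robot clear and about 21 s on the clock.

- **What I did:** I took the bit from the rack by its head and stood it shank first in the chuck. It met the floor at the expected depth with about 9 N. I then gripped the sleeve across its diameter and turned it clockwise, commanding 1.68 rad in all, then let go and backed off.
- **Last checks:** After release the bit's tip is about 69 mm above the chuck floor, so it is fully home. The bit is straight to within about 1 mm of the axis; before clamping it leaned about 9 mm at the tip.
- **Sleeve stop:** I inferred the stop from the moment and did not see the sleeve's angle. The resisting moment reached 2.1 N m, against about 0.15 N m for free turning. It then fell to about 1.0 N m as the pads slipped over the last 0.08 rad.
- **Disagreements with the data given:**
  - The reported TCP lies about 38 mm beyond the real finger ends. My first grasp closed on air just above the bit, moving nothing. I corrected all later moves for this.
  - The opening reads about 2 mm low.
- **Other force seen:** Closing on the sleeve gave about 54 N at the wrist, which I relieved before turning.
- **Not checked:** I did not re-measure the other bits or bystanders at the end. The arm only worked at the countersink's end of the rack and at the chuck.

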